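Unhook the lantern from behind the skimmer and grater

TASK

The lantern hangs at the back of the crowded hook: move the skimmer and the grater in front of it over to the spare hook, then ease the lantern forward along its hook and off the tip so that it stands upright on the tray. Then slide it forward until you feel it press against the wooden guard rail along the tray's front edge, gently and without toppling it, and let go. Drop nothing and leave the jar, the mug and the mirror where they are.

Things in the scene. Friction and masses are not known exactly. Their poses are not given: they have to be found in the camera images.
- full_hook_tip (a point): Crowded hook: level steel rod 8 mm thick, 205 mm long, from a post (14 mm, no higher than the rod). Point: on the level rod axis at the free end, 125 mm over the tray; x runs from tip to post, z up. The last 25 mm bend up by 5 mm. Skimmer and grater hang about 35 and 75 mm from the tip, in either order, the lantern 140 mm. It may be the left or the right hook.
- spare_hook_tip (a point): Empty spare hook: same shape, size and axes as the crowded hook, about 200 mm beside it on the same tray; yaw up to 0.12 rad different.
- skimmer_loop (a point): Centre of the skimmer's hanging loop (120 g): steel loop 46 mm wide (y), 46 high, 10 thick (x, along the rod), opening 34 x 34 mm, top slightly peaked; below it a round perforated disc, 64 mm across, to 90 mm below this point. z up. Hanging, the point is 13 mm below the rod axis. Grip it across the 46 mm.
- grater_loop (a point): Centre of the grater's hanging loop (140 g): the same loop as the skimmer's; below it a rectangular plate 60 wide, 66 high, 6 mm thick, to 89 mm below this point. Axes as for the skimmer.
- lantern: Lantern, 0.7 to 0.9 kg, weight low: block 90 deep (x), 100 wide (y), 80 high, too wide to grip. Origin: centre of the underside, z up, x away from the robot. Hanging, the underside is 7 mm above the tray; tilted, it drags and tips. Standing on the tray it topples if pushed at the bail: push the back of the block 40 to 70 mm above the tray (1.5 to 4 N; above 12 N it topples).
- lantern_bail (a point): Peak of the lantern's fixed wire bail (8 mm thick), 126 mm above its underside; the rod passes just below. From it the top wires slope down to y = -46 and 46 mm, 18 mm lower, then legs to the block. Pushing both top wires from behind, a finger each side of the rod, near rod height, slides it along the hook (2 to 8 N); 5 to 10 mm past the tip it settles 12 mm onto the tray.
- rail: Wooden guard rail, fixed across the tray's front: 460 mm long (y), 12 thick, 34 high, about 100 mm before the hook tips. Origin: mid-length, on its inner face (towards the hooks), at the height of the tray floor; x points towards the hooks, z up. The lantern touches it when its origin is 45 mm from this face; a push of 6 to 9 N in all presses it home.
- jar: Glass jar, 60 mm across, 75 mm high, standing at the rear left of the tray; origin under its centre. Bystander.
- mug: Plastic mug, 66 mm across, 70 mm high, standing at the rear middle of the tray between the hooks; origin under its centre. Bystander.
- mirror: Small standing mirror, 90 wide, 93 mm high, at the rear right of the tray; origin under its centre. Bystander.
There are look-alikes about, which are no part of the job. What is shaped like the part that bears skimmer_loop but blue, purple or red is not meant.

How it is judged:
By the outcome, as a careful person would: the job done as asked, in the order asked, and still so for the second after the job is handed in, with the robot touching nothing.
It also fails if it takes over 70 s, if anything falls off the work surface, if the arm or the gripper's body presses on something with over 40 N, if the wrist force passes 120 N, or if a joint passes its speed limit or range.

ROBOT

A 6-joint arm with a two-finger parallel gripper is mounted at the origin on the work surface. World frame = base frame: x ahead of the robot, y to its left, z up, the work surface at z = 0. Lengths are in m, angles in rad, forces in N, time in s.
With the tool pointing down it reaches from about 0.375 to 0.9 m from the base axis. Payload 3.1 kg.
Tool frame: the origin (TCP) lies midway between the tips of the shut fingers; the grasp point (between the pads) lies 19 mm behind it; z points along the fingers, y is the line along which they close (so a half turn about z gives the same grasp; the last joint's range is limited). The gripper opens to 85 mm and grips with 20 to 120 N. Pads are 22 mm wide; open, the fingers measure 114 mm over their backs; the gripper's body (76 mm by 85 mm) begins 54 mm behind the grasp point. The pads swing forward as they close: fully open they stand 13 mm farther back than shut.
Start: joints at [-1.377, 0.527, 1.433, -0, 1.181, -0.178], TCP at [0.227, -0.582, 0.231] pointing down, gripper open.
Joint ranges: [-3.08, 3.08], [-0.75, 2.2], [0.22, 2.44], [-1.43, 4.57], [0, 2.65], [-2.85, 2.85]. Speed limits (rad/s): [2.79, 2.79, 3.14, 3.14, 3.14, 3.14].

INTERFACE

Orientations are given as a unit quaternion [w, x, y, z].
In Python, from rig import arm gives the robot as it stands.
- The arm moves only by the shell command python3 -m creep 'ROWS' [FORCE]. ROWS is text: rows parted by semicolons, each of 7 numbers parted by spaces: the turn, a rotation vector about the tool's x, y, z in rad, then the shift along the tool's x, y, z in cm, then the opening, from 0 (shut) to 1 (fully open). A call has 1 to 20 rows; each row shifts and turns the commanded pose from where the row before left it, along the tool's axes as they then stand; what a row does not reach is not made up. A row lasts 1/10 s, in which the tool goes at most 50 mm and 8.59 degrees, less where a joint would pass 70% of its speed; a pose out of reach is approached as far as the arm can. A call with a gripper value outside its range is refused whole. The fingers move at their own pace and stop on an object; FORCE is the grip in N (left out, the last holds). Time passes only in rows, so rows that do not move let the fingers close. It gives the time, the measured TCP pose, the force, the opening and the grip force at its end, in the units of the state.
- arm.get_state(): the state, without advancing time (a new reading comes with each control period).
- arm.read_camera(name): name is "scene" or "top"; returns the picture (420x560x3 uint8, red, green, blue); there is no depth.
- arm.calibration(name): a dict with "mtx" (3x3 intrinsics, pixels), "view" (4x4, takes a point from world to camera coordinates). Camera axes: x right, y down, z forward; pixel columns grow to the right and rows downward; lengths in m; the calibration is good to about 2 mm. A picture is of the moment at which its call begins. calibration takes no time and is no camera call.
- arm.job_done(): hands the job in; it is judged then, once.
The state is a dict: "t": time; "qpos": joint angles; "qd": joint speeds; "tau": joint torques, N m; "ee_pos": TCP position; "tool_rot": TCP orientation; "force": force on the tool from outside, world axes, zero at the start; "moment": the same for the moment, N m; "grip_width": opening from 0.0 (shut) to 1.0 (fully open); "finger_force": force on a finger pad.
Only numpy, scipy, OpenCV 4.12 (cv2) and the standard library are available. Lean on these libraries where they do the work, as an engineer would, in place of code of your own. Each camera call takes 0.05 s, during which the arm holds its last target. There are 200 camera calls.

## Working session

There is one attempt and no reset: what is moved stays moved. The work goes in short steps, Python scripts to look and compute and a shell command to move; the robot and the scene stay as the last step left them, time stands still between calls to the robot, and variables do not carry over. Pictures are saved under pics/ and viewed, at most 10 in all, crops included, and the job is handed in when it is done.

```bash
mkdir -p pics; ls
python3 - <<'E'
from rig import arm
import cv2
for n in("scene","top"):
    c=arm.calibration(n);print(n,c["mtx"].round(1).tolist(),c["view"].round(4).tolist())
    cv2.imwrite(f"pics/{n}0.png",cv2.resize(arm.read_camera(n)[:,:,::-1],(800,600),interpolation=cv2.INTER_CUBIC))
s=arm.get_state();print({k:s[k] for k in("t","ee_pos","tool_rot","force","grip_width")})
E
```

```text
pics
scene [[427.1, 0.0, 281.9], [0.0, 427.1, 209.5], [0.0, 0.0, 1.0]] [[0.8208, 0.571, -0.0173, -0.4092], [0.4283, -0.6352, -0.6427, -0.1523], [-0.378, 0.5201, -0.7659, 1.3339], [0.0, 0.0, 0.0, 1.0]]
top [[386.0, 0.0, 283.5], [0.0, 386.0, 208.0], [0.0, 0.0, 1.0]] [[-0.0072, -0.9998, 0.0212, -0.0237], [-0.9951, 0.0051, -0.0984, 0.5583], [0.0983, -0.0218, -0.9949, 1.0627], [0.0, 0.0, 0.0, 1.0]]
{'t': 0.1, 'ee_pos': array([ 0.22694354, -0.58164636,  0.23044342]), 'tool_rot': array([-9.82077627e-04,  9.82771798e-01,  1.84820528e-01, -1.55793805e-05]), 'force': array([-0.20072438,  0.91296101,  0.00651243]), 'grip_width': 1.0009166363103235}
```

View pics/scene0.png

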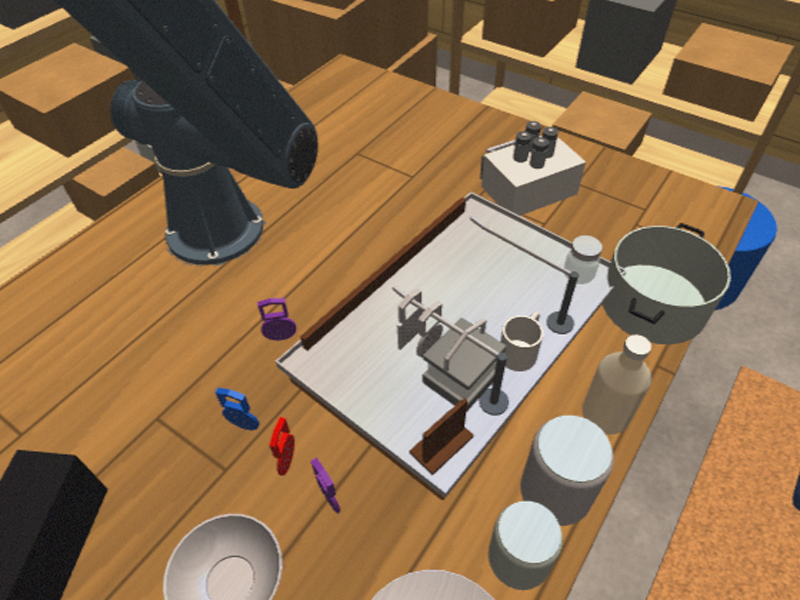

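View pics/top0.png

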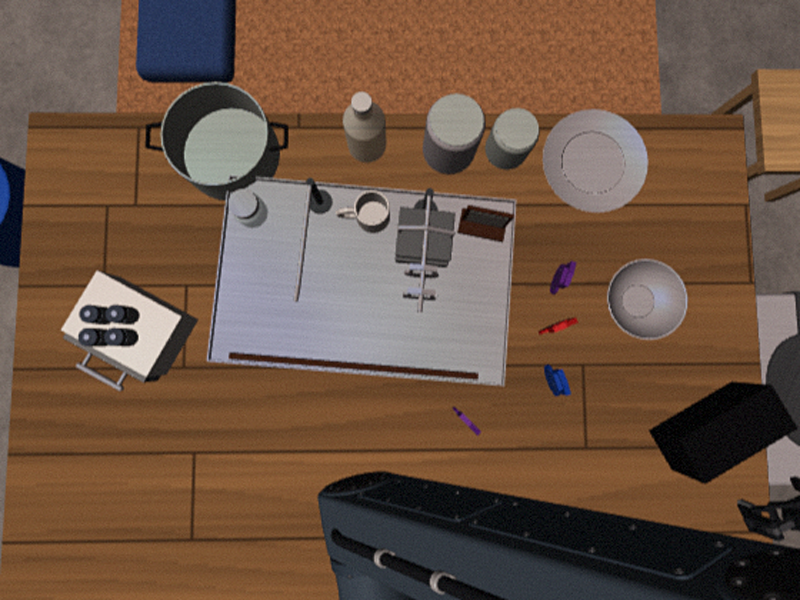

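The full view shows the crowded hook on the right (top view: tip about (421,310), post (429,195)), the grater in front and the skimmer behind it. The spare hook is on the left (tip about (296,300)). Next I'll take enlarged crops.

Run:
```python
from rig import arm
import cv2,numpy as np
def crop(n,x,y,w,h,k,f):
    im=np.mean([arm.read_camera(n).astype(float) for _ in range(3)],0).astype(np.uint8)[y:y+h,x:x+w,::-1]
    cv2.imwrite(f,cv2.resize(im,None,fx=k,fy=k,interpolation=cv2.INTER_CUBIC))
crop("scene",260,140,160,120,5,"pics/s1.png")
crop("top",190,120,160,120,5,"pics/t1.png")
```

```text
(no output)
```

View pics/s1.png

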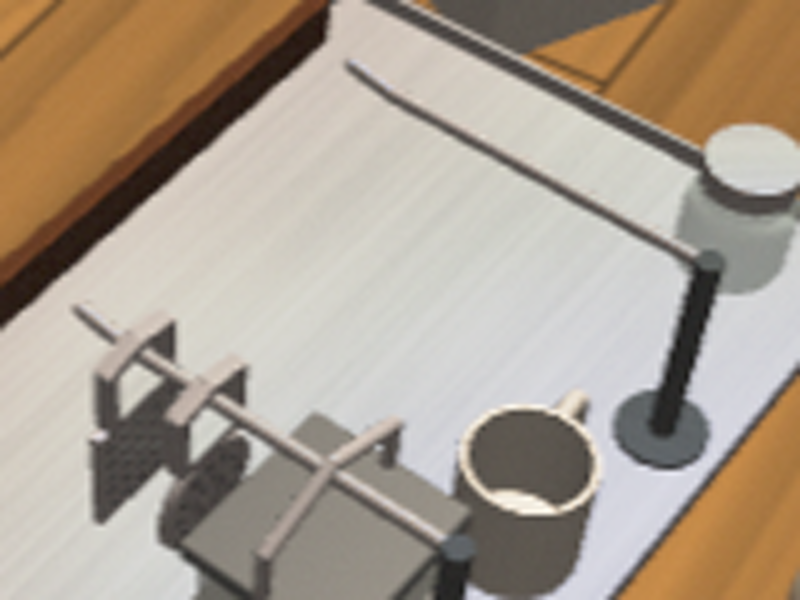

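View pics/t1.png

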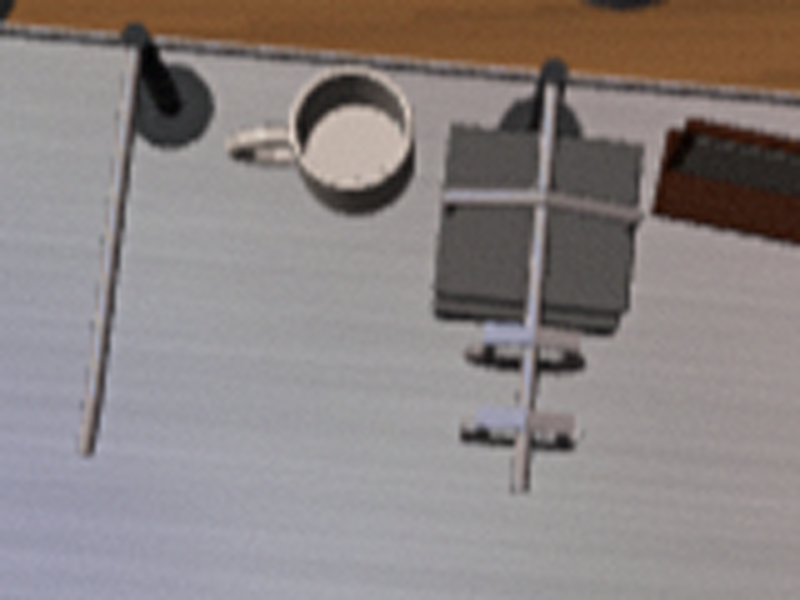

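The crops show these points (crop pixels):

| Point | Scene | Top |
|---|---|---|
| Full tip | (76,309) | (520,490) |
| Full post | (457,545) | (552,72) |
| Spare tip | (350,65) | (88,452) |
| Spare post | (708,262) | (136,37) |
| Grater loop top | (136,347) | (526,418) |
| Skimmer loop top | (208,390) | (532,335) |
| Bail peak | (325,468) | (542,200) |

```bash
cat > h.py <<'E'
from rig import arm
import cv2,numpy as np
from scipy.spatial.transform import Rotation as R
C={n:arm.calibration(n) for n in("scene","top")}
def nat(p,o,k=5): return (np.array(p,float)+.5)/k-.5+np.array(o)
def tri(ps,pt):
    P=[C[n]["mtx"]@C[n]["view"][:3] for n in("scene","top")]
    X=cv2.triangulatePoints(P[0],P[1],ps.reshape(2,1),pt.reshape(2,1))[:,0];X=X[:3]/X[3]
    e=[]
    for Q,p in zip(P,(ps,pt)):
        q=Q@np.r_[X,1];e.append(np.abs(q[:2]/q[2]-p).max())
    return X.round(4),np.round(e,2)
def ray(n,p,z):
    c=C[n];V=c["view"];d=V[:3,:3].T@np.linalg.solve(c["mtx"],np.r_[p,1]);o=-V[:3,:3].T@V[:3,3]
    return o+d*(z-o[2])/d[2]
E
python3 - <<'E'
from h import *
S=(260,140);T=(190,120)
for n,a,b in [("ftip",(76,309),(520,490)),("fpost",(457,545),(552,72)),("stip",(350,65),(88,452)),("spost",(708,262),(136,37)),
 ("graterL",(172,322),(477,415)),("graterR",(100,372),(574,420)),("skimL",(240,362),(485,332)),("skimR",(178,412),(580,340)),
 ("bail",(325,465),(542,200)),("bailL",(400,425),(447,195)),("bailR",(262,560),(640,213)),("blockFR",(185,548),(625,310)),("blockFL",(318,413),(437,297))]:
    print(n,*tri(nat(a,S),nat(b,T)))
for p in((229,356),(478,375)): print("rail front/inner top",ray("top",nat(p,(0,0),800/560),0.045))
print(R.from_quat(arm.get_state()["tool_rot"][[1,2,3,0]]).as_matrix().round(3), arm.get_state()["t"])
E
```

```text
ftip [ 0.5182 -0.0488  0.1852] [0.47 0.42]
fpost [ 0.7243 -0.0665  0.1857] [0.53 0.45]
stip [0.5381 0.1592 0.1861] [0.19 0.19]
spost [0.7426 0.1382 0.1843] [0.45 0.45]
graterL [ 0.5558 -0.0279  0.1804] [0.16 0.15]
graterR [ 0.551  -0.0754  0.1894] [0.75 0.65]
skimL [ 0.5957 -0.0323  0.1833] [0.35 0.32]
skimR [ 0.5913 -0.0773  0.1912] [0.06 0.05]
bail [ 0.6589 -0.0616  0.1868] [1.01 0.86]
bailL [ 0.6675 -0.0139  0.1695] [0.05 0.05]
bailR [ 0.6569 -0.1101  0.1722] [0.39 0.32]
blockFR [ 0.6142 -0.1048  0.1399] [0.09 0.07]
blockFL [ 0.6224 -0.008   0.1397] [0.4  0.36]
rail front/inner top [0.44539036 0.31116686 0.045     ]
rail front/inner top [ 0.40552082 -0.16587116  0.045     ]
[[ 0.932  0.363 -0.   ]
 [ 0.363 -0.932  0.   ]
 [ 0.    -0.    -1.   ]] 0.4
```

```bash
python3 -m creep '0 0 0.0915 0 0 -2.5 1;0 0 0.0915 0 0 -2.5 1;0 0 0.0915 0 0 0 1;0 0 0.0915 0 0 0 1;0 0 0.0915 0 0 0 1;0 0 0 2 -3.5 0 1;0 0 0 2 -3.5 0 1;0 0 0 2 -3.5 0 1;0 0 0 2 -3.5 0 1;0 0 0 2 -3.5 0 1;0 0 0 2 -3.5 0 1;0 0 0 2 -3.5 0 1;0 0 0 2 -3.5 0 1;0 0 0 2 -3.5 0 1;0 0 0 2 -3.5 0 1;0 0 0 2 -3.5 0 1;0 0 0 2 -3.5 0 1;0 0 0 2 -3.5 0 1;0 0 0 1 -3.5 0 1;0 0 0 0 0 0 1' 40; python3 -m creep '0 0 0 0 0 0 1;0 0 0 0 0 0 1;0 0 0 0 0 0 1'
python3 - <<'E'
from h import *
s=arm.get_state();print(s["t"],s["ee_pos"],R.from_quat(s["tool_rot"][[1,2,3,0]]).as_matrix().round(4).tolist(),s["force"],s["qpos"].round(2))
E
```

```text
t: 2.4
ee_pos: [0.5391, -0.1131, 0.2813]
tool_rot: [-0.001, 0.999, -0.04, 0.0]
force: [0.2, 0.5, -0.3]
grip_width: 0.997
finger_force: 0.0
t: 2.7
ee_pos: [0.5377, -0.1184, 0.2813]
tool_rot: [0.0, 0.999, -0.044, -0.0]
force: [0.9, -1.4, 0.6]
grip_width: 1.002
finger_force: 0.0
2.7 [ 0.53766593 -0.11836016  0.28134836] [[0.9962, -0.0873, -0.0001], [-0.0873, -0.9962, -0.0003], [-0.0001, 0.0003, -1.0]] [ 0.85563898 -1.36689661  0.60943325] [-0.42  0.37  1.56 -0.    1.21  1.24]
```

```bash
python3 -m creep '0 0 0 0.3 -2.3 0 1;0 0 0 0.3 -2.3 0 1;0 0 0 0.4 -2.2 0 1;0 0 0 0 0 2 1;0 0 0 0 0 2 1;0 0 0 0 0 2 1;0 0 0 0 0 2 1;0 0 0 0 0 2 1;0 0 0 0 0 1 1;0 0 0 0 0 1 1;0 0 0 0 0 1.3 1;0 0 0 0 0 0 1;0 0 0 0 0 0 1;0 0 0 0 0 0 1'
python3 - <<'E'
from h import *
a=arm.read_camera("scene")[130:250,250:370,::-1];b=arm.read_camera("top")[120:240,240:360,::-1]
cv2.imwrite("pics/p2.png",cv2.resize(np.hstack([a,b]),(800,400),interpolation=cv2.INTER_CUBIC))
E
```

```text
t: 4.1
ee_pos: [0.5544, -0.0504, 0.1489]
tool_rot: [0.0, 0.999, -0.043, 0.001]
force: [-0.4, 0.7, -0.7]
grip_width: 1.002
finger_force: 0.0
```

View pics/p2.png

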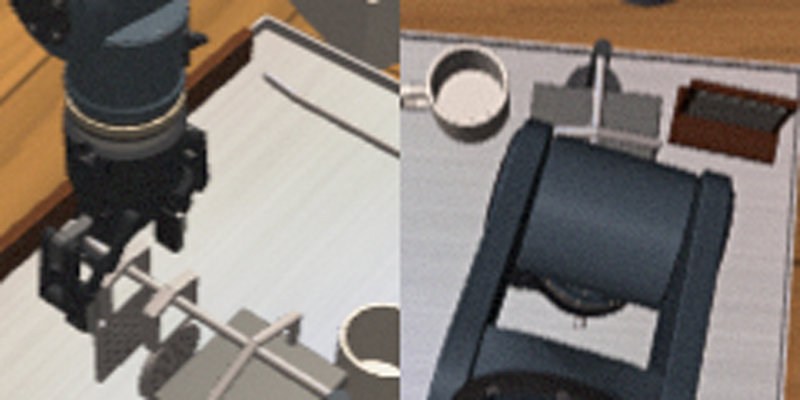

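The fingers straddle the front (grater) loop at about (60,270) and (165,225) in the left panel, with the skimmer clear behind. Closing now.

```bash
python3 -m creep '0 0 0 0 0 0 0.45;0 0 0 0 0 0 0.45;0 0 0 0 0 0 0.45;0 0 0 0 0 0 0.4;0 0 0 0 0 0 0.3;0 0 0 0 0 0 0.3;0 0 0 0 0 0 0.3;0 0 0 0 0 0 0.3' 40
```

```text
t: 5.0
ee_pos: [0.5542, -0.0505, 0.1488]
tool_rot: [0.0, 0.999, -0.043, 0.001]
force: [-0.5, -0.3, 5.1]
grip_width: 0.532
finger_force: 40.8
```

```bash
python3 -m creep '0 0 0 0 0 -0.3 0.3;0 0 0 0 0 -0.3 0.3;0 0 0 0 0 -0.3 0.3;0 0 0 0 0 -0.2 0.3;0 0 0 0 0 0 0.3;0 0 0 0 0 0 0.3'; python3 -m creep '0 0 0 -0.5 0 0 0.3;0 0 0 -1 0 0 0.3;0 0 0 -1 0 0 0.3;0 0 0 -1 0 0 0.3;0 0 0 0 0 0 0.3'
```

```text
t: 5.6
ee_pos: [0.5537, -0.0502, 0.1593]
tool_rot: [-0.0, 0.999, -0.043, -0.0]
force: [-0.1, -0.7, -1.6]
grip_width: 0.536
finger_force: 41.0
t: 6.1
ee_pos: [0.5164, -0.0467, 0.1592]
tool_rot: [-0.0, 0.999, -0.043, -0.001]
force: [-0.2, -0.2, -0.9]
grip_width: 0.536
finger_force: 41.0
```

```bash
python3 -m creep '0 0 0 -1 0 0 0.3;0 0 0 -1 0 0 0.3;0 0 0 -0.5 0 0 0.3;0 0 0 0 -1 0 0.3;0 0 0 0 -2 0 0.3;0 0 0 0 -2.5 0 0.3;0 0 0 0 -2.5 0 0.3;0 0 0 0 -2.5 0 0.3;0 0 0 -0.3 -2.5 0 0.3;0 0 0.016 -0.3 -2.5 0 0.3;0 0 0 0 -2.5 0 0.3;0 0 0 0 -1.5 0 0.3;0 0 0 0 -1.2 0 0.3;0 0 0 0 0 0 0.3;0 0 0 0 0 0 0.3;0 0 0 0 0 0 0.3'
python3 - <<'E'
from h import *
s=arm.get_state();print(s["t"],s["ee_pos"],R.from_quat(s["tool_rot"][[1,2,3,0]]).as_matrix().round(4).tolist())
a=arm.read_camera("scene")[110:260,240:440,::-1]
cv2.imwrite("pics/p3.png",cv2.resize(a,(800,600),interpolation=cv2.INTER_CUBIC))
E
```

```text
t: 7.7
ee_pos: [0.5065, 0.1607, 0.1592]
tool_rot: [0.0, 0.999, -0.051, -0.0]
force: [0.5, -0.0, -1.5]
grip_width: 0.534
finger_force: 41.3
7.7 [0.50654518 0.16070909 0.15921608] [[0.9947, -0.1025, -0.0004], [-0.1025, -0.9947, -0.0003], [-0.0004, 0.0004, -1.0]]
```

View pics/p3.png

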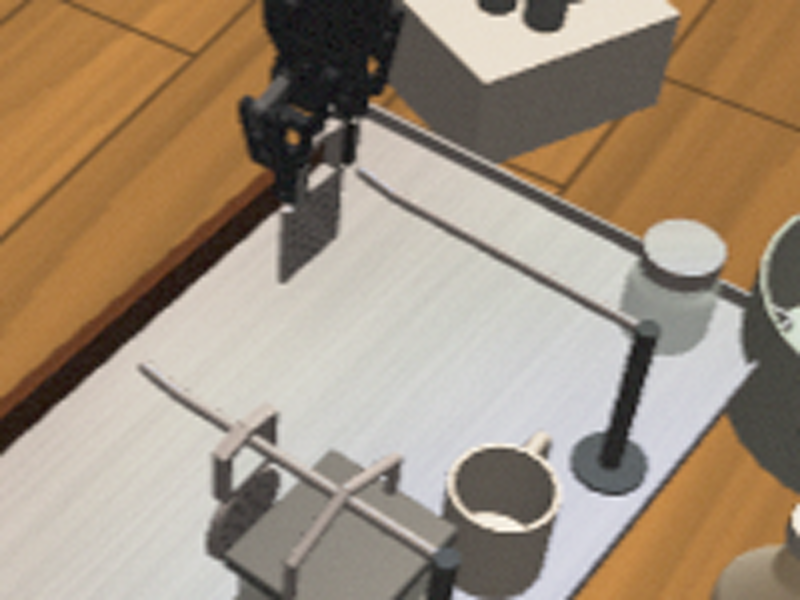

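Picture: the grater is held upright in front of the spare hook (tip at about (360,172)), and the skimmer and lantern hang undisturbed. Inserting.

```bash
python3 -m creep '0 0 0 0.8 -0.15 0 0.3;0 0 0 1 0 0 0.3;0 0 0 1 0 0 0.3;0 0 0 1 0 0 0.3;0 0 0 1 0 0 0.3;0 0 0 0 0 0 0.3'; python3 -m creep '0 0 0 1 0 0 0.3;0 0 0 1 0 0 0.3;0 0 0 1.3 0 0 0.3;0 0 0 1.3 0 0 0.3;0 0 0 1.2 0 0 0.3;0 0 0 0.5 0 0 0.3;0 0 0 0 0 0 0.3;0 0 0 0 0 0.4 0.3;0 0 0 0 0 0.3 0.3;0 0 0 0 0 0.2 0.3;0 0 0 0 0 0 0.3;0 0 0 0 0 0 0.3'
```

```text
t: 8.35
ee_pos: [0.5568, 0.1578, 0.1594]
tool_rot: [-0.0, 0.999, -0.051, 0.001]
force: [-0.1, -0.1, -1.7]
grip_width: 0.532
finger_force: 41.3
t: 9.55
ee_pos: [0.617, 0.1518, 0.1503]
tool_rot: [-0.0, 0.999, -0.051, -0.0]
force: [0.0, -0.7, -1.6]
grip_width: 0.531
finger_force: 41.3
```

```bash
python3 -m creep '0 0 0 0 0 0.1 0.3;0 0 0 0 0 0.1 0.3;0 0 0 0 0 0 0.3;0 0 0 0 0 0 0.3'; python3 -m creep '0 0 0 0 0 0 0.6;0 0 0 0 0 0 0.7;0 0 0 0 0 0 0.8;0 0 0 0 0 0 0.9;0 0 0 0 0 0 1;0 0 0 0 0 0 1;0 0 0 0 0 0 1;0 0 0 0 0 0 1'
```

```text
t: 9.95
ee_pos: [0.6174, 0.1518, 0.1489]
tool_rot: [-0.0, 0.999, -0.051, 0.0]
force: [-0.8, 0.5, 3.0]
grip_width: 0.533
finger_force: 41.7
t: 10.75
ee_pos: [0.6172, 0.1518, 0.1483]
tool_rot: [0.0, 0.999, -0.051, 0.0]
force: [0.1, -0.5, 0.9]
grip_width: 1.002
finger_force: 0.0
```

```bash
python3 -m creep '0 0 0 0 0 -1 1;0 0 0 0 0 -2 1;0 0 0 0 0 -3 1;0 0 0 0 0 -3 1;0 0 0 0 0 -2 1;0 0 0 0 2 0 1;0 0 0 0 3 0 1;0 0 0 -0.1 3.5 0 1;0 0 0 -0.1 3.5 0 1;0 0 0 0 3.5 0 1;0 0 0 0 3 0 1;0 0 -0.016 0 2.3 0 1;0 0 0 0 0 0 1;0 0 0 0 0 0 1'
python3 - <<'E'
from h import *
s=arm.get_state();print(s["t"],s["ee_pos"])
b=arm.read_camera("scene")[110:260,240:440,::-1]
cv2.imwrite("pics/p4.png",cv2.resize(b,(800,600),interpolation=cv2.INTER_CUBIC))
E
```

```text
t: 12.15
ee_pos: [0.5941, -0.0551, 0.2589]
tool_rot: [-0.0, 0.999, -0.044, 0.0]
force: [0.4, -0.5, 0.5]
grip_width: 0.997
finger_force: 0.0
12.15 [ 0.59410681 -0.05512619  0.25892331]
```

View pics/p4.png

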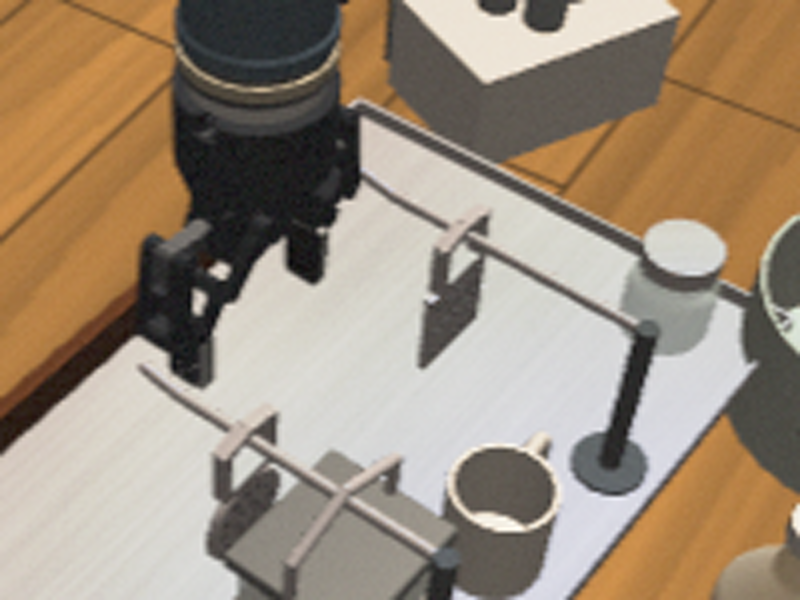

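The grater hangs on the spare hook around (460,240). The skimmer is still at (245,440). Descending onto it.

```bash
python3 -m creep '0 0 0 0 0 2 1;0 0 0 0 0 2 1;0 0 0 0 0 2 1;0 0 0 0 0 2 1;0 0 0 0 0 1.5 1;0 0 0 0 0 1 1;0 0 0 0 0 0.5 1;0 0 0 0 0 0 1;0 0 0 0 0 0 0.5;0 0 0 0 0 0 0.4;0 0 0 0 0 0 0.3;0 0 0 0 0 0 0.3;0 0 0 0 0 0 0.3;0 0 0 0 0 0 0.3;0 0 0 0 0 0 0.3' 40; python3 -m creep '0 0 0 0 0 -0.3 0.3;0 0 0 0 0 -0.3 0.3;0 0 0 0 0 -0.3 0.3;0 0 0 0 0 -0.2 0.3;0 0 0 0 0 0 0.3;0 0 0 0 0 0 0.3'
```

```text
t: 13.7
ee_pos: [0.5947, -0.0551, 0.1492]
tool_rot: [0.0, 0.999, -0.043, 0.001]
force: [-1.0, 0.2, 6.7]
grip_width: 0.534
finger_force: 40.8
t: 14.3
ee_pos: [0.594, -0.055, 0.1592]
tool_rot: [-0.0, 0.999, -0.043, -0.0]
force: [-0.0, 0.0, -0.9]
grip_width: 0.538
finger_force: 41.0
```

```bash
python3 -m creep '0 0 0 -0.6 0 0 0.3;0 0 0 -1.2 0 0 0.3;0 0 0 -1.2 0 0 0.3;0 0 0 -1.2 0 0 0.3;0 0 0 -1.2 0 0 0.3;0 0 0 -1.2 0 0 0.3;0 0 0 0 0 0 0.3'; python3 -m creep '0 0 0 -1.2 0 0 0.3;0 0 0 -1.2 0 0 0.3;0 0 0 -1 0 0 0.3;0 0 0 -0.3 -1 0 0.3;0 0 0 0 -2 0 0.3;0 0 0 0 -2.5 0 0.3;0 0 0 0 -2.5 0 0.3;0 0 0 0 -2.5 0 0.3;0 0 0 -0.3 -2.5 0 0.3;0 0 0.016 -0.3 -2.5 0 0.3;0 0 0 0 -2.5 0 0.3;0 0 0 0 -1.5 0 0.3;0 0 0 0 -1.3 0 0.3;0 0 0 0 0 0 0.3;0 0 0 0 0 0 0.3;0 0 0 0 0 0 0.3'
```

```text
t: 15.0
ee_pos: [0.5259, -0.0487, 0.1591]
tool_rot: [-0.0, 0.999, -0.043, -0.001]
force: [0.2, -0.4, -1.4]
grip_width: 0.53
finger_force: 41.0
t: 16.6
ee_pos: [0.5041, 0.1607, 0.1592]
tool_rot: [0.0, 0.999, -0.051, -0.0]
force: [0.1, 0.7, -0.1]
grip_width: 0.532
finger_force: 41.2
```

```bash
python3 -m creep '0 0 0 0.8 -0.15 0 0.3;0 0 0 1 0 0 0.3;0 0 0 1 0 0 0.3;0 0 0 1 0 0 0.3;0 0 0 1 0 0 0.3;0 0 0 1 0 0 0.3;0 0 0 1 0 0 0.3;0 0 0 0.4 0 0 0.3;0 0 0 0 0 0 0.3;0 0 0 0 0 0.4 0.3;0 0 0 0 0 0.3 0.3;0 0 0 0 0 0.2 0.3;0 0 0 0 0 0.1 0.3;0 0 0 0 0 0.1 0.3;0 0 0 0 0 0 0.3;0 0 0 0 0 0 0.3'
```

```text
t: 18.2
ee_pos: [0.5752, 0.1558, 0.1494]
tool_rot: [0.0, 0.999, -0.051, -0.0]
force: [-2.0, 0.2, 5.2]
grip_width: 0.529
finger_force: 42.0
```

```bash
python3 -m creep '0 0 0 0 0 0 0.6;0 0 0 0 0 0 0.7;0 0 0 0 0 0 0.8;0 0 0 0 0 0 0.9;0 0 0 0 0 0 1;0 0 0 0 0 0 1;0 0 0 0 0 0 1;0 0 0 0 0 -1 1;0 0 0 0 0 -2 1;0 0 0 0 0 -3 1;0 0 0 0 0 -3 1;0 0 0 0 0 -2 1;0 0 0 0 0 0 1;0 0 0 0 0 0 1'
```

```text
t: 19.6
ee_pos: [0.5758, 0.1557, 0.2587]
tool_rot: [-0.0, 0.999, -0.051, 0.0]
force: [0.2, 0.2, -0.2]
grip_width: 0.999
finger_force: 0.0
```

```bash
python3 -m creep '0 0 0 1 1.6 0 1;0 0 0 1.5 2.5 0 0.35;0 0 0 1.5 2.5 0 0.35;0 0 0 1.5 2.5 0 0.35;0 0 0 1.5 2.5 0 0.35;0 0 0 1.5 2.5 0 0.35;0 0 0 1.5 2.5 0 0.35;0 0 0 1.5 2.5 0 0.35;0 0 -0.016 1.5 1.56 0 0.35;0 0 0 0 0 0 0.35;0 0 0 0 0 0 0.35;0 0 0 0 0 0 0.35'
python3 - <<'E'
from h import *
s=arm.get_state();print(s["t"],s["ee_pos"],R.from_quat(s["tool_rot"][[1,2,3,0]]).as_matrix().round(4).tolist())
b=arm.read_camera("scene")[110:290,240:480,::-1]
cv2.imwrite("pics/p5.png",cv2.resize(b,(800,600),interpolation=cv2.INTER_CUBIC))
E
```

```text
t: 20.8
ee_pos: [0.6833, -0.0626, 0.2572]
tool_rot: [-0.0, 0.999, -0.043, -0.001]
force: [0.4, 0.4, -0.3]
grip_width: 0.348
finger_force: 0.0
20.8 [ 0.68326759 -0.06259     0.25719389] [[0.9963, -0.0855, -0.0026], [-0.0855, -0.9963, 0.0009], [-0.0026, -0.0007, -1.0]]
```

View pics/p5.png

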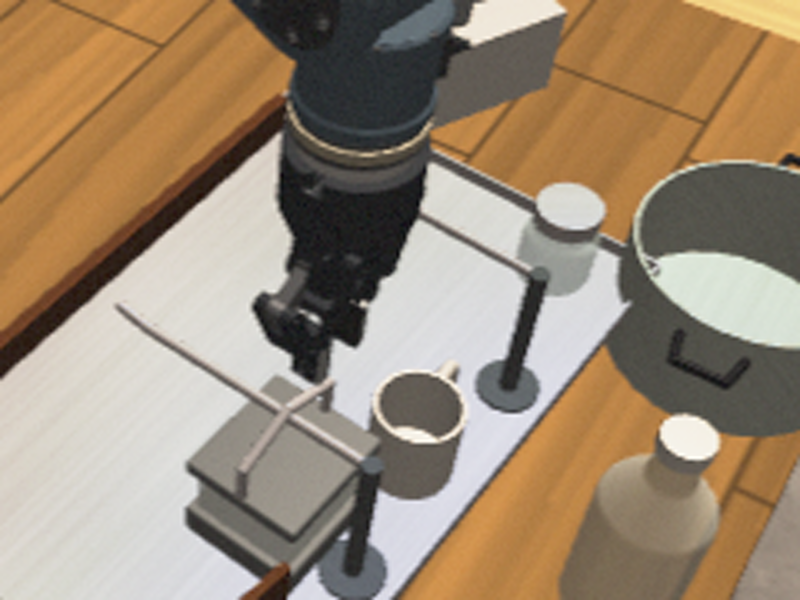

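Bail peak is unchanged at about (285,410), and the gripper is above and behind it. Lowering the fingers astride the rod.

```bash
python3 -m creep '0 0 0 0 0 1.5 0.35;0 0 0 0 0 1.5 0.35;0 0 0 0 0 1.5 0.35;0 0 0 0 0 1 0.35;0 0 0 0 0 0.7 0.35;0 0 0 0 0 0.7 0.35;0 0 0 0 0 0.7 0.35;0 0 0 0 0 0.7 0.35;0 0 0 0 0 0.7 0.35;0 0 0 0 0 0.2 0.35;0 0 0 0 0 0 0.35;0 0 0 0 0 0 0.35'; python3 -m creep '0 0 0 -0.3 0 0 0.35;0 0 0 -0.3 0 0 0.35;0 0 0 -0.2 0 0 0.35;0 0 0 -0.2 0 0 0.35;0 0 0 0 0 0 0.35'
```

```text
t: 22.05
ee_pos: [0.6845, -0.0631, 0.1665]
tool_rot: [0.0, 0.999, -0.043, 0.0]
force: [0.6, -0.7, 0.5]
grip_width: 0.353
finger_force: 0.0
t: 22.55
ee_pos: [0.6742, -0.0622, 0.1666]
tool_rot: [0.0, 0.999, -0.043, 0.0]
force: [0.1, -0.2, 0.7]
grip_width: 0.352
finger_force: 0.2
```

```bash
python3 -m creep '0 0 0 -0.2 0 0 0.35;0 0 0 -0.2 0 0 0.35;0 0 0 -0.2 0 0 0.35;0 0 0 -0.2 0 0 0.35;0 0 0 -0.2 0 0 0.35'; python3 -m creep '0 0 0 -0.2 0 0 0.35;0 0 0 -0.2 0 0 0.35;0 0 0 -0.2 0 0 0.35;0 0 0 -0.2 0 0 0.35;0 0 0 -0.2 0 0 0.35'
```

```text
t: 23.05
ee_pos: [0.6645, -0.0613, 0.1665]
tool_rot: [0.0, 0.999, -0.043, 0.0]
force: [2.2, -0.4, 0.5]
grip_width: 0.353
finger_force: 1.4
t: 23.55
ee_pos: [0.6544, -0.0605, 0.1665]
tool_rot: [0.0, 0.999, -0.043, 0.0]
force: [3.7, 0.0, 0.6]
grip_width: 0.348
finger_force: 1.5
```

```bash
python3 -m creep '0 0 0 -0.25 0 0 0.35;0 0 0 -0.25 0 0 0.35;0 0 0 -0.25 0 0 0.35;0 0 0 -0.25 0 0 0.35;0 0 0 -0.25 0 0 0.35;0 0 0 -0.25 0 0 0.35;0 0 0 -0.25 0 0 0.35;0 0 0 -0.25 0 0 0.35;0 0 0 -0.25 0 0 0.35;0 0 0 -0.25 0 0 0.35'; python3 -m creep '0 0 0 -0.25 0 0 0.35;0 0 0 -0.25 0 0 0.35;0 0 0 -0.25 0 0 0.35;0 0 0 -0.25 0 0 0.35;0 0 0 -0.25 0 0 0.35;0 0 0 -0.25 0 0 0.35;0 0 0 -0.25 0 0 0.35;0 0 0 -0.25 0 0 0.35;0 0 0 -0.25 0 0 0.35;0 0 0 -0.25 0 0 0.35'
python3 - <<'E'
from h import *
b=arm.read_camera("scene")[110:290,240:480,::-1]
cv2.imwrite("pics/p6.png",cv2.resize(b,(800,600),interpolation=cv2.INTER_CUBIC))
E
```

```text
t: 24.55
ee_pos: [0.6293, -0.0583, 0.1663]
tool_rot: [-0.0, 0.999, -0.043, -0.0]
force: [3.4, 1.9, 2.0]
grip_width: 0.346
finger_force: 1.7
t: 25.55
ee_pos: [0.6043, -0.0561, 0.1663]
tool_rot: [-0.0, 0.999, -0.043, -0.0]
force: [3.7, 1.3, 1.5]
grip_width: 0.353
finger_force: 1.6
```

View pics/p6.png

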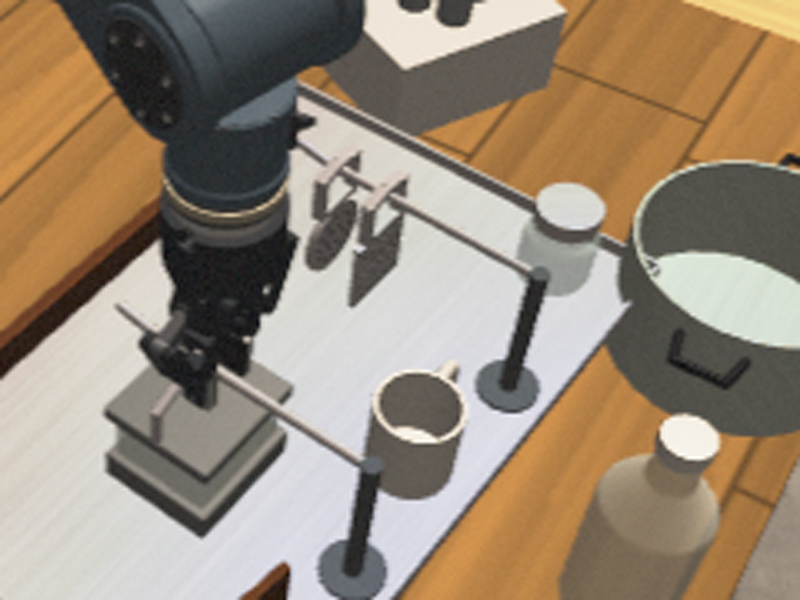

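The lantern slides level: top corners at (208,478), (105,410) and (293,393), against (293,533), (188,465) and (381,445) before. The skimmer and grater hang on the spare hook.

Run:
```python
from h import *
for a,b in (((293,533),(208,478)),((188,465),(105,410)),((381,445),(293,393))):
    print(ray("scene",nat(b,(240,110),10/3),.14)-ray("scene",nat(a,(240,110),10/3),.14),ray("scene",nat(b,(240,110),10/3),.14))
```

```text
[-0.06763082  0.00491816  0.        ] [ 0.62958902 -0.1068405   0.14      ]
[-7.19235550e-02  6.07816605e-03 -1.11022302e-16] [ 0.54111095 -0.0995212   0.14      ]
[-0.07086368  0.00475813  0.        ] [ 0.63952937 -0.01535258  0.14      ]
```

```bash
python3 -m creep '0 0 0 -0.25 0 0 0.35;0 0 0 -0.25 0 0 0.35;0 0 0 -0.25 0 0 0.35;0 0 0 -0.25 0 0 0.35;0 0 0 -0.25 0 0 0.35;0 0 0 -0.25 0 0 0.35;0 0 0 -0.25 0 0 0.35;0 0 0 -0.25 0 0 0.35;0 0 0 -0.25 0 0 0.35;0 0 0 -0.25 0 0 0.35;0 0 0 -0.25 0 0 0.35;0 0 0 -0.25 0 0 0.35;0 0 0 -0.25 0 0 0.35;0 0 0 -0.25 0 0 0.35;0 0 0 -0.25 0 0 0.35;0 0 0 -0.25 0 0 0.35'; python3 -m creep '0 0 0 -0.2 0 0 0.35;0 0 0 -0.2 0 0 0.35;0 0 0 -0.2 0 0 0.35;0 0 0 -0.2 0 0 0.35;0 0 0 -0.2 0 0 0.35'; python3 -m creep '0 0 0 -0.2 0 0 0.35;0 0 0 -0.2 0 0 0.35;0 0 0 -0.2 0 0 0.35;0 0 0 -0.2 0 0 0.35;0 0 0 -0.2 0 0 0.35'
```

```text
t: 27.2
ee_pos: [0.5645, -0.0527, 0.1663]
tool_rot: [-0.0, 0.999, -0.043, -0.0]
force: [2.0, -0.1, -1.9]
grip_width: 0.349
finger_force: 1.2
t: 27.7
ee_pos: [0.5563, -0.0521, 0.1671]
tool_rot: [0.0, 0.999, -0.043, 0.002]
force: [5.5, 2.1, 1.6]
grip_width: 0.35
finger_force: 2.7
t: 28.2
ee_pos: [0.5478, -0.0518, 0.1679]
tool_rot: [0.001, 0.999, -0.043, 0.004]
force: [7.1, -0.1, 3.5]
grip_width: 0.353
finger_force: 3.3
```

```bash
python3 -m creep '0 0 0 -0.2 0 0 0.35;0 0 0 -0.2 0 0 0.35;0 0 0 -0.2 0 0 0.35;0 0 0 -0.2 0 0 0.35;0 0 0 -0.1 0 0 0.35'; python3 -m creep '0 0 0 -0.15 0 0 0.35;0 0 0 -0.15 0 0 0.35;0 0 0 -0.15 0 0 0.35;0 0 0 0 0 0 0.35'
```

```text
t: 28.7
ee_pos: [0.5388, -0.0514, 0.168]
tool_rot: [0.001, 0.999, -0.043, 0.004]
force: [6.7, -1.1, 3.1]
grip_width: 0.35
finger_force: 3.1
t: 29.1
ee_pos: [0.5291, -0.0496, 0.1659]
tool_rot: [-0.0, 0.999, -0.043, -0.002]
force: [-0.1, -0.1, 0.4]
grip_width: 0.355
finger_force: 0.0
```

```bash
python3 -m creep '0 0 0 0.3 0 0 0.35;0 0 0 0.3 0 0 0.35;0 0 0 0 0 -1.5 0.35;0 0 0 0 0 -2.5 0.35;0 0 0 0.5 0 -2 0.3;0 0 0 1.5 0 0 0.3;0 0 0 1.5 0 0 0.3;0 0 0 1.5 0 0 0.3;0 0 0 0.5 0 0 0.3;0 0 0 0 0 0 0.3;0 0 0 0 0 0 0.3'
python3 - <<'E'
from h import *
a=arm.read_camera("scene")[130:280,230:430,::-1];b=arm.read_camera("top")[120:270,190:390,::-1]
cv2.imwrite("pics/p7.png",cv2.resize(np.hstack([a,b]),(800,300),interpolation=cv2.INTER_CUBIC))
cv2.imwrite("pics/p7.png",np.vstack([cv2.resize(a[30:130,:160],(800,500),interpolation=cv2.INTER_CUBIC),cv2.resize(b,(133,100))[:, :].repeat(6,1)[:,:0] if 0 else np.zeros((0,800,3),np.uint8)]))
E
```

```text
t: 30.2
ee_pos: [0.5912, -0.0549, 0.2258]
tool_rot: [-0.0, 0.999, -0.043, -0.001]
force: [-0.7, 0.2, 0.1]
grip_width: 0.297
finger_force: 0.0
```

View pics/p7.png

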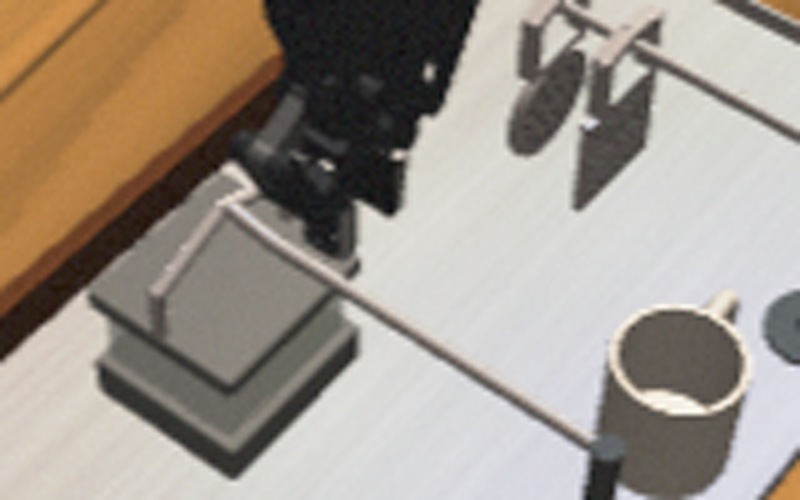

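The lantern looks upright, with top corners at (232,388), (90,298) and (357,265) and bottom-near at (235,475). The bail is at the rod tip, about (225,203). Checking in numbers whether it stands.

Run:
```python
from h import *
for n,p,zs in(("near top",(232,388),(.134,.146)),("left top",(90,298),(.134,.146)),("right top",(357,265),(.134,.146)),("near bot",(235,477),(.054,.066)),("left bot",(98,388),(.054,.066)),("bail R corner",(157,290),(.162,.174)),("tip",(230,205),(.185,))):
    print(n,[ray("scene",nat(p,(230,160)),z)[:2].round(4).tolist() for z in zs])
```

```text
near top [[0.555, -0.1003], [0.5603, -0.1073]]
left top [[0.4693, -0.095], [0.476, -0.1021]]
right top [[0.5623, -0.0079], [0.5676, -0.0164]]
near bot [[0.5512, -0.0963], [0.5561, -0.1027]]
left bot [[0.4635, -0.0913], [0.4697, -0.0977]]
bail R corner [[0.5073, -0.0907], [0.5137, -0.0982]]
tip [[0.5174, -0.0464]]
```

```bash
python3 -m creep '0 0 0 0 0 1.5 0.3;0 0 0 0 0 1.5 0.3;0 0 0 0 0 1.5 0.3;0 0 0 0 0 1.5 0.3;0 0 0 0 0 1 0.3;0 0 0 0 0 1 0.3;0 0 0 0 0 0.6 0.3;0 0 0 0 0 0.4 0.3;0 0 0 0 0 0.4 0.3;0 0 0 0 0 0.4 0.3;0 0 0 0 0 0 0.3;0 0 0 0 0 0 0.3'; python3 -m creep '0 0 0 0 0 0.3 0.3;0 0 0 0 0 0.2 0.3;0 0 0 0 0 0 0.3;0 0 0 0 0 0 0.3;0 -0.08 0 0 0 0 0.3;0 0 0 0 0 0 0.3;0 0 0 0 0 0 0.3;0 0 0 0 0 0 0.3'
```

```text
t: 31.5
ee_pos: [0.5922, -0.0551, 0.1284]
tool_rot: [0.0, 0.999, -0.043, 0.0]
force: [-0.2, 0.3, -0.0]
grip_width: 0.299
finger_force: 0.0
t: 32.3
ee_pos: [0.5915, -0.0549, 0.1232]
tool_rot: [-0.002, 0.998, -0.043, -0.04]
force: [-0.7, 0.1, 0.0]
grip_width: 0.299
finger_force: 0.0
```

```bash
python3 -m creep '0 0 0 0 0 0.2 0.3;0 0 0 0 0 0.15 0.3;0 0 0 0 0 0 0.3;0 0 0 0 0 0 0.3'; python3 -m creep '0 0 0 -0.3 0 0.025 0.3;0 0 0 -0.3 0 0.025 0.3;0 0 0 -0.3 0 0.025 0.3;0 0 0 -0.2 0 0.015 0.3;0 0 0 -0.2 0 0.015 0.3;0 0 0 -0.2 0 0.015 0.3'; python3 -m creep '0 0 0 -0.2 0 0.015 0.3;0 0 0 -0.2 0 0.015 0.3;0 0 0 -0.2 0 0.015 0.3;0 0 0 -0.2 0 0.015 0.3;0 0 0 -0.2 0 0.015 0.3'
```

```text
t: 32.7
ee_pos: [0.5917, -0.0551, 0.1197]
tool_rot: [-0.002, 0.998, -0.043, -0.04]
force: [-0.4, 0.1, -0.3]
grip_width: 0.298
finger_force: 0.0
t: 33.3
ee_pos: [0.5767, -0.0538, 0.1199]
tool_rot: [-0.002, 0.998, -0.043, -0.04]
force: [-0.3, -0.6, -0.2]
grip_width: 0.303
finger_force: 0.0
t: 33.8
ee_pos: [0.5678, -0.0531, 0.12]
tool_rot: [-0.002, 0.998, -0.043, -0.039]
force: [2.0, -0.1, -0.5]
grip_width: 0.303
finger_force: 1.0
```

```bash
python3 -m creep '0 0 0 -0.2 0 0.015 0.3;0 0 0 -0.2 0 0.015 0.3;0 0 0 -0.2 0 0.015 0.3;0 0 0 -0.2 0 0.015 0.3;0 0 0 -0.2 0 0.015 0.3'; python3 -m creep '0 0 0 -0.2 0 0.015 0.3;0 0 0 -0.2 0 0.015 0.3;0 0 0 -0.2 0 0.015 0.3;0 0 0 -0.2 0 0.015 0.3;0 0 0 -0.2 0 0.015 0.3;0 0 0 -0.2 0 0.015 0.3;0 0 0 -0.2 0 0.015 0.3;0 0 0 -0.2 0 0.015 0.3'; python3 -m creep '0 0 0 -0.2 0 0.015 0.3;0 0 0 -0.2 0 0.015 0.3;0 0 0 -0.2 0 0.015 0.3;0 0 0 -0.2 0 0.015 0.3'
```

```text
t: 34.3
ee_pos: [0.5568, -0.0521, 0.12]
tool_rot: [-0.002, 0.998, -0.043, -0.04]
force: [1.5, -0.4, -0.2]
grip_width: 0.301
finger_force: 1.1
t: 35.1
ee_pos: [0.5406, -0.0507, 0.12]
tool_rot: [-0.002, 0.998, -0.043, -0.04]
force: [3.0, -0.1, -1.1]
grip_width: 0.3
finger_force: 1.0
t: 35.5
ee_pos: [0.5327, -0.05, 0.12]
tool_rot: [-0.002, 0.998, -0.043, -0.04]
force: [2.8, -0.4, -1.2]
grip_width: 0.298
finger_force: 1.0
```

Sliding at 2–3 N. From here I'll use small steps with a force check after each.

```bash
python3 -m creep '0 0 0 -0.15 0 0.01 0.3;0 0 0 -0.15 0 0.01 0.3;0 0 0 -0.1 0 0.01 0.3'; python3 -m creep '0 0 0 -0.1 0 0.01 0.3;0 0 0 -0.1 0 0.01 0.3;0 0 0 -0.1 0 0 0.3'
```

```text
t: 35.8
ee_pos: [0.5287, -0.0497, 0.1201]
tool_rot: [-0.002, 0.998, -0.043, -0.04]
force: [1.2, 0.2, -0.9]
grip_width: 0.304
finger_force: 1.0
t: 36.1
ee_pos: [0.5259, -0.0494, 0.1201]
tool_rot: [-0.002, 0.998, -0.043, -0.04]
force: [2.1, -0.1, -0.9]
grip_width: 0.299
finger_force: 1.0
```

```bash
python3 -m creep '0 0 0 -0.1 0 0.01 0.3;0 0 0 -0.1 0 0.01 0.3'
```

```text
t: 36.3
ee_pos: [0.5239, -0.0493, 0.1201]
tool_rot: [-0.002, 0.998, -0.043, -0.04]
force: [2.1, -0.0, 0.0]
grip_width: 0.302
finger_force: 1.1
```

```bash
python3 -m creep '0 0 0 -0.1 0 0.01 0.3;0 0 0 -0.1 0 0.01 0.3'; python3 -m creep '0 0 0 -0.1 0 0.01 0.3'; python3 -m creep '0 0 0 0 0 0 0.3'
```

```text
t: 36.5
ee_pos: [0.5219, -0.0491, 0.1201]
tool_rot: [-0.002, 0.998, -0.043, -0.04]
force: [2.6, 0.0, -0.3]
grip_width: 0.301
finger_force: 1.1
t: 36.6
ee_pos: [0.5213, -0.0492, 0.1201]
tool_rot: [-0.002, 0.998, -0.043, -0.039]
force: [3.4, -0.2, -0.7]
grip_width: 0.303
finger_force: 1.7
t: 36.7
ee_pos: [0.5213, -0.0492, 0.1201]
tool_rot: [-0.002, 0.998, -0.043, -0.039]
force: [3.8, -0.0, -1.2]
grip_width: 0.299
finger_force: 1.5
```

```bash
python3 -m creep '0 0 0 -0.1 0 0.01 0.3'; python3 -m creep '0 0 0 0 0 0 0.3'
```

```text
t: 36.8
ee_pos: [0.5211, -0.0493, 0.1202]
tool_rot: [-0.001, 0.998, -0.043, -0.038]
force: [5.0, -0.2, -0.5]
grip_width: 0.3
finger_force: 2.7
t: 36.9
ee_pos: [0.5211, -0.0493, 0.1202]
tool_rot: [-0.001, 0.998, -0.043, -0.038]
force: [4.1, -1.0, -1.0]
grip_width: 0.299
finger_force: 2.6
```

The TCP has stopped advancing and the force is climbing, so the lantern is on the rail. One more millimetre should bring it to 6–9 N.

```bash
python3 -m creep '0 0 0 -0.1 0 0.01 0.3'; python3 -m creep '0 0 0 0 0 0 0.3;0 0 0 0 0 0 0.3;0 0 0 0 0 0 0.3'
```

```text
t: 37.0
ee_pos: [0.521, -0.0493, 0.1204]
tool_rot: [-0.001, 0.998, -0.043, -0.037]
force: [6.8, -1.1, -1.4]
grip_width: 0.299
finger_force: 3.5
t: 37.3
ee_pos: [0.521, -0.0493, 0.1204]
tool_rot: [-0.001, 0.998, -0.043, -0.038]
force: [6.8, 0.6, -0.4]
grip_width: 0.299
finger_force: 3.1
```

```bash
python3 -m creep '0 0 0 0.3 0 -0.02 0.3;0 0 0 0.5 0 -0.04 0.3;0 0 0 0.6 0 -0.05 0.3;0 0 0 0.6 0 -0.05 0.3;0 0 0 0 0 0 0.3;0 0.08 0 0 0 -0.5 0.3;0 0 0 0 0 -2 0.3;0 0 0 0 0 -3 0.3;0 0 0 0 0 -3 0.3;0 0 0 0 0 -3 0.3;0 0 0 0 0 -1 0.3;0 0 0 1.5 0 0 0.3;0 0 0 3 0 0 0.3;0 0 0 3 0 0 0.3;0 0 0 3 0 0 0.3;0 0 0 0 0 0 0.3;0 0 0 0 0 0 0.3;0 0 0 0 0 0 0.3'
python3 - <<'E'
from h import *
im={n:arm.read_camera(n) for n in("scene","top")}
for n in im: cv2.imwrite(f"pics/end_{n}.png",im[n][:,:,::-1])
# numeric upright check: predicted block top corners (origin ~0.464,-0.045, tray .054) vs local image edges
c,s=np.cos(-.0857),np.sin(-.0857);o=np.array([.521-.0565,-.0445])
P=C["scene"]["mtx"]@C["scene"]["view"][:3]
g=im["scene"][:,:,::-1].copy()
L=[]
for z in(.134,.054):
  for a,b in((.045,.05),(.045,-.05),(-.045,-.05),(-.045,.05)):
    q=P@np.r_[o+[c*a-s*b,s*a+c*b],z,1];L.append((q[:2]/q[2]))
pts=np.array(L).round(1);print(pts.tolist())
x0,y0=(pts.min(0)-25).astype(int);x1,y1=(pts.max(0)+25).astype(int)
gray=cv2.GaussianBlur(cv2.cvtColor(im["scene"],cv2.COLOR_RGB2GRAY),(3,3),0)
lines=cv2.createLineSegmentDetector().detect(gray[y0:y1,x0:x1])[0][:,0]
for l in sorted(lines,key=lambda l:-np.hypot(l[2]-l[0],l[3]-l[1]))[:14]: print((l+[x0,y0,x0,y0]).round(1))
E
```

```text
t: 39.1
ee_pos: [0.6422, -0.0592, 0.2439]
tool_rot: [-0.0, 0.999, -0.043, -0.002]
force: [-0.5, -0.3, -0.8]
grip_width: 0.299
finger_force: 0.0
[[286.3, 201.5], [259.0, 226.8], [231.0, 208.2], [258.7, 184.6], [286.6, 221.9], [260.9, 246.7], [234.4, 228.4], [260.5, 205.2]]
[252.6 159.4 206.3 203.1]
[205.9 198.9 248.4 158.9]
[269.3 185.7 301.6 157.9]
[273.9 201.2 309.5 222.7]
[302.6 167.  272.4 194.1]
[286.7 220.9 260.6 246.1]
[210.9 236.4 234.2 214.6]
[261.3 239.3 283.6 217.8]
[260.4 245.3 235.9 228.1]
[309.8 227.4 285.1 211.4]
[235.7 222.8 259.5 239.1]
[280.8 216.3 261.3 234.3]
[235.  226.9 215.3 244.6]
[260.1 224.4 279.1 207.1]
```

The detected lantern edges match an upright block against the rail to within about a pixel, and the arm is clear of everything. Handing in.

```bash
python3 -c "from rig import arm;print(arm.job_done())"
```

```text
the job is handed in; nothing more can be done
None
```

Job handed in at about 39 s: the grater and skimmer hang on the spare hook, and the lantern stands upright against the rail, pressed home with about 6.8 N and released; nothing was dropped, and no contact with the jar, mug or mirror showed in the forces, though I took no final position check on those three.

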